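# Set the dose preset on the thumbwheels and enter it

## Robot

A 6-joint arm with a two-finger parallel gripper is mounted at the origin on the work surface. World frame = base frame: x ahead of the robot, y to its left, z up, the work surface at z = 0. Lengths are in mm, angles in rad, forces in N, time in s.
With the tool pointing down it reaches from about 275 to 825 mm from the base axis. Payload 4.9 kg.
Tool frame: the origin (TCP) lies midway between the tips of the shut fingers; the grasp point (between the pads) lies 19 mm behind it; z points along the fingers, y is the line along which they close (so a half turn about z gives the same grasp; the last joint's range is limited). The gripper opens to 85 mm and grips with 20 to 120 N. Pads are 22 mm wide; open, the fingers measure 114 mm over their backs; the gripper's body (76 mm by 85 mm) begins 54 mm behind the grasp point. The pads swing forward as they close: fully open they stand 13 mm farther back than shut.
Start: joints at [-1.239, 0.326, -0.193, 1.052, 0, 1.437], TCP at [247.04, -491.416, 231.281] pointing down, gripper open.
Joint ranges: [-2.65, 2.65], [-0.97, 1.79], [-1.3, 1.35], [-1.93, 2.1], [-1.47, 1.37], [-3.14, 3.14]. Speed limits (rad/s): [2.57, 2.57, 3.14, 3.14, 3.14, 3.14].

## Interface

Orientations are given as a rotation vector (axis times angle).
In Python, from workcell import r, eyes gives the robot as it stands.
- The arm moves only by the tool jog_arm, never from a script. Its argument "deltas" is a list that holds one entry, the list of rows, each a list of 5 numbers: the shift along the world's x, y, z normalised to -1 to 1, where 1 is 100 mm, then the turn about the world's z normalised to -1 to 1, where 1 is pi/2 rad, then the closure, from -1 (fully open) to 1 (shut). A call has 1 to 12 rows; each row is the pose to reach, as a shift and turn from the pose commanded when the call began; what a row does not reach only later rows make up. A row lasts 1/8 s, in which the tool goes at most 62.5 mm and 10.7 degrees, less where a joint would pass 70% of its speed; a pose out of reach is approached as far as the arm can. A call with a number of a shift or a turn outside -1 to 1 is refused whole. A call with a gripper value outside its range is refused whole. The fingers move at their own pace and stop on an object; "grip_force" is the grip in N (left out, the last holds). Time passes only in rows, so rows that repeat a pose let the fingers close. It gives the time, the measured TCP pose, the force, the opening and the grip force at its end, in the units of the state.
- r.get_state(): the state, without advancing time (a new reading comes with each control period).
- eyes.capture(name): name is "side" or "top" or "wrist"; returns the picture (420x560x3 uint8, red, green, blue); there is no depth.
- eyes.camera_model(name): a dict with "vfov" (degrees; the focal length in pixels is half the picture's height over the tangent of half this angle, whatever the lens; pixels are square), "cx", "cy" (the principal point, pixels), "dist" ([k1, k2, p1, p2, k3] as OpenCV has them; the pictures are not rectified), "R" (3x3) and "t" (3): a world point X has camera coordinates R X + t. Camera axes: x right, y down, z forward; pixel columns grow to the right and rows downward; lengths in mm; the calibration is good to about 2 mm. A picture is of the moment at which its call begins: read the wrist's pose just before it. camera_model takes no time and is no camera call; for the wrist camera it gives the pose at the moment of the call.
- r.close_job(): hands the job in; it is judged then, once.
The state is a dict: "time_s": time; "qpos": joint angles; "qd": joint speeds; "joint_efforts": joint torques, N m; "tcp_pos": TCP position; "tcp_rot": TCP orientation; "wrist_force": force on the tool from outside, world axes, zero at the start; "wrist_torque": the same for the moment, N m; "opening": opening from 0.0 (shut) to 1.0 (fully open); "grip_force": force on a finger pad.
Only numpy, scipy, OpenCV 4.12 (cv2) and the standard library are available. Lean on these libraries where they do the work, as an engineer would, in place of code of your own. Each camera call takes 0.05 s, during which the arm holds its last target. There are 200 camera calls.

## Task

Set the three thumbwheels of the dosing controller, from left to right as the robot sees them, to 4 - 7 - 2 (yellow, violet and red at the crest), each clicked into its digit, by stroking them gently with the fingertips. When all three are right, press the green enter key down well past half its travel, let it come up again and leave the wheels as set; never bear hard on the controller, and leave the glassware and other things on the bench alone.

Things in the scene. Friction and masses are not known exactly. Their poses are not given: they have to be found in the camera images.
- controller: light grey bench dosing controller, fixed to the bench, 170 (x) x 250 (y) x 85 mm high; origin under its centre on the bench, its +x points away from the robot at yaw 0, its +y to the robot's left, z up. Its flat top panel is 85 mm above the origin. Three setting wheels stand out of the panel in a row along y on a dark plate; the enter key is to their right on a blue plate
- slot_left (a point): fixed point on the panel (85 mm above the bench) straight below the left wheel's crest; controller axes. Wheels: 60 mm diameter, 20 mm wide, toothless rubber rim, axle along y, 40 mm apart. Crest 14 to 22 mm above the panel, each wheel differs. Facets for digits 0 to 9: black, brown, red, orange, yellow, green, blue, violet, grey, white; read at the crest, by the white lines
- slot_middle (a point): fixed point on the panel (85 mm above the bench) straight below the middle wheel's crest; controller axes. Sprung axles: from about 2 N a wheel sinks 1 mm per 5 N of press, 6 mm at most. A press of 5 to 10 N on the crest grips the rim; less may slip, more than 20 N damages it
- slot_right (a point): fixed point on the panel (85 mm above the bench) straight below the right wheel's crest; controller axes. To turn a wheel, press the shut fingertips on the crest and stroke along controller x; 18.8 mm of rim travel per digit; lift and repeat for more. About 2 N along the rim leaves a detent; let go less than half a step away, it clicks into the nearest digit
- wheel_left (a joint): angle (rad) of the left wheel: 0 at digit 5, value = 0.628 x (digit at the crest - 5), digits 0 to 9, no wrap-around (end stops just beyond 0 and 9); grows as the crest is pushed along the controller's +x (away from the robot), falls as it is drawn towards the robot. Spring detent at every digit
- wheel_middle (a joint): angle (rad) of the middle wheel: 0 at digit 5, value = 0.628 x (digit at the crest - 5), digits 0 to 9, no wrap-around (end stops just beyond 0 and 9); grows as the crest is pushed along the controller's +x (away from the robot), falls as it is drawn towards the robot. Spring detent at every digit
- wheel_right (a joint): angle (rad) of the right wheel: 0 at digit 5, value = 0.628 x (digit at the crest - 5), digits 0 to 9, no wrap-around (end stops just beyond 0 and 9); grows as the crest is pushed along the controller's +x (away from the robot), falls as it is drawn towards the robot. Spring detent at every digit
- enter (a joint): travel (m) of the green round enter key, 30 mm in diameter: 0 up, 0.008 at its hard stop; sprung, 1.8 N to start and 6 N at the stop; it registers at half its travel, 0.004 (about 4 N), so it need not be driven on to the stop
- enter_top (a point): centre of the top of the enter key (24 mm above the panel, 109 mm above the bench when up; in line with the wheels, 117 mm to the right of the middle wheel); it moves with the key
- reagent_bottle: clear glass bottle with paper label, 70 mm dia, 135 mm high; origin at the centre of its underside; bystander, leave alone
- blue_jar: blue plastic jar, 68 mm dia, 85 mm high; origin at the centre of its underside; bystander, leave alone
- stopper: greenish glass stopper standing on its 34 mm head, 32 mm high, near the right side of the controller; origin at the centre of its underside; bystander, leave alone
- green_box: small dark green box 60 x 40 x 30 mm, near the left side of the controller; origin at the centre of its underside; bystander, leave alone
- beaker: glass beaker, 66 mm dia, 85 mm high; origin at the centre of its underside; bystander, leave alone
- clamp_ring: flat steel ring, 70 mm dia, 10 mm high; origin at the centre of its underside; bystander, leave alone
- spatula: spatula 160 mm long with wooden handle, lying beyond the controller; origin at the centre of its underside (its length along its x); bystander, leave alone

How it is judged (in metres and radians):
On the way, in this order (a step that is already met when the one before it is completed fails the run):
1. all three wheels stand at 4 - 7 - 2, with the enter key up (value of joint wheel_left between -0.778 and -0.478 rad and value of joint wheel_middle between 1.107 and 1.407 rad and value of joint wheel_right between -2.035 and -1.735 rad and value of joint enter below 0.002 m), for 0.2 s.
2. the enter key is pressed while the wheels stand at 4 - 7 - 2 (value of joint wheel_left between -0.778 and -0.478 rad and value of joint wheel_middle between 1.107 and 1.407 rad and value of joint wheel_right between -2.035 and -1.735 rad and value of joint enter above 0.004 m), for 0.1 s.
At the end, for the whole second after the job is handed in: the left, middle and right wheels rest within 0.15 rad of 4, 7 and 2 (-0.628, 1.257 and -1.885 rad), and the enter key is up again (less than 2 mm down) (all of step 1 and velocity of joint wheel_left between -0.2 and 0.2 rad/s and velocity of joint wheel_middle between -0.2 and 0.2 rad/s and velocity of joint wheel_right between -0.2 and 0.2 rad/s); the robot touches nothing.
It fails at once if the controller, its wheels or its key are loaded with more than 20 N (contact force between anything else and controller above 20 N).
It fails at once if a bystander (bottle, jar, stopper, box, beaker, ring or spatula) is moved more than 30 mm (distance of any of reagent_bottle, blue_jar, stopper, green_box, beaker, clamp_ring, spatula from where it was at the start of the episode above 0.03 m).
It fails at once if the bottle, jar, stopper or beaker is tipped over (angle between any of reagent_bottle, blue_jar, stopper, beaker's own z axis and vertical above 0.5 rad).
It also fails if it takes over 72 s, if anything falls off the work surface, if the arm or the gripper's body presses on something with over 40 N, if the wrist force passes 120 N, or if a joint passes its speed limit or range.

## Working session

There is one attempt and no reset: what is moved stays moved. The work goes in short steps, Python scripts to look and compute and a tool call to move; the robot and the scene stay as the last step left them, time stands still between calls to the robot, and variables do not carry over. Pictures are saved under pics/ and viewed, at most 10 in all, crops included, and the job is handed in when it is done.

Besides the shell and the picture viewer there is one more tool, called as name([rows], argument=value, ...), one row to a line, values as JSON. jog_arm: Moves the arm, as the interface text tells. Its arguments: {"type":"object","properties":{"deltas":{"type":"array"},"grip_force":{"type":"number"}},"required":["deltas"]}

```bash
mkdir -p pics; python3 - <<'E'
from workcell import r, eyes
import cv2
for n in ("top","side"):
    im=eyes.capture(n); cv2.imwrite(f"pics/{n}1.png",cv2.resize(im[:,:,::-1],(800,600),interpolation=cv2.INTER_CUBIC))
    cv2.imwrite(f"raw_{n}.png",im[:,:,::-1])
    print(n,eyes.camera_model(n))
s=r.get_state();print(s)
E
```

```text
top {'vfov': 54.83695188759928, 'cx': 274.50184326765367, 'cy': 208.29025784155994, 'dist': array([-0.11444133,  0.        ,  0.        ,  0.        ,  0.        ]), 'R': array([[ 0.01191537, -0.99990576, -0.00681895],
       [-0.99383723, -0.0110909 , -0.11029303],
       [ 0.11020701,  0.0080911 , -0.99387572]]), 't': array([  -9.27337401,  600.56668123, 1037.84252354])}
side {'vfov': 56.96054320498505, 'cx': 283.778605483292, 'cy': 216.87774751658688, 'dist': array([-0.01657145,  0.        ,  0.        ,  0.        ,  0.        ]), 'R': array([[ 0.95764785, -0.28791743,  0.00376276],
       [-0.13868288, -0.47264934, -0.87026988],
       [ 0.25234433,  0.83289024, -0.49256084]]), 't': array([-559.9406148 ,  158.39302018, 1005.67501788])}
{'time_s': 0.1, 'qpos': array([-1.23923757e+00,  3.26884073e-01, -1.93462919e-01,  1.05200269e+00,
        1.23303341e-05,  1.43660623e+00]), 'qd': array([-1.10063653e-03, -1.16675584e-03, -1.00529029e-03,  1.39914012e-03,
       -9.48985503e-05,  1.33964799e-04]), 'joint_efforts': array([ 2.01653529e-03, -4.44238150e+01,  2.63038659e+01,  7.83403142e-03,
       -3.59948615e-05,  6.45758561e-06]), 'tcp_pos': array([ 246.85127752, -490.9203155 ,  230.58030354]), 'tcp_rot': array([-3.05528660e+00, -7.24644989e-01,  2.21017233e-04]), 'wrist_force': array([ 0.4727584 , -0.37153714,  0.10300586]), 'wrist_torque': array([-0.02881597,  0.0115631 ,  0.01537112]), 'grip_force': 0.0, 'opening': 1.0017976649050275}
```

View pics/top1.png

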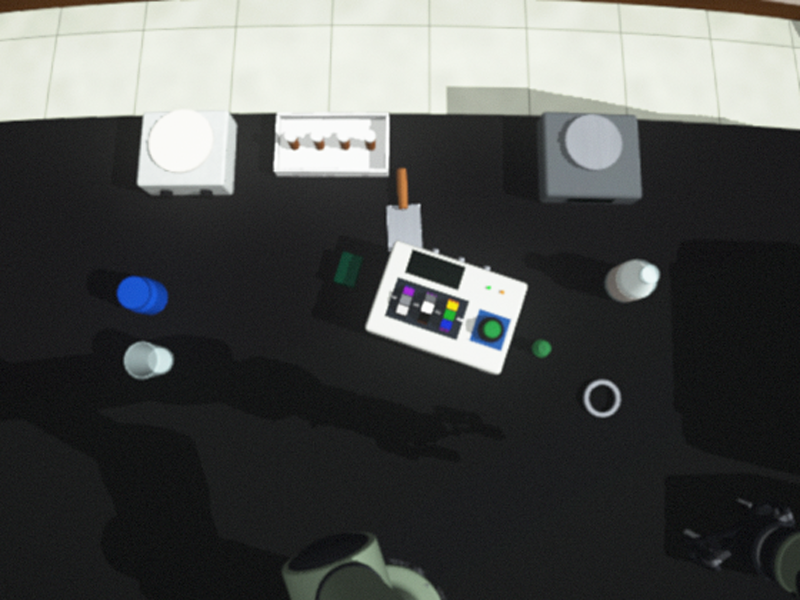

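View pics/side1.png

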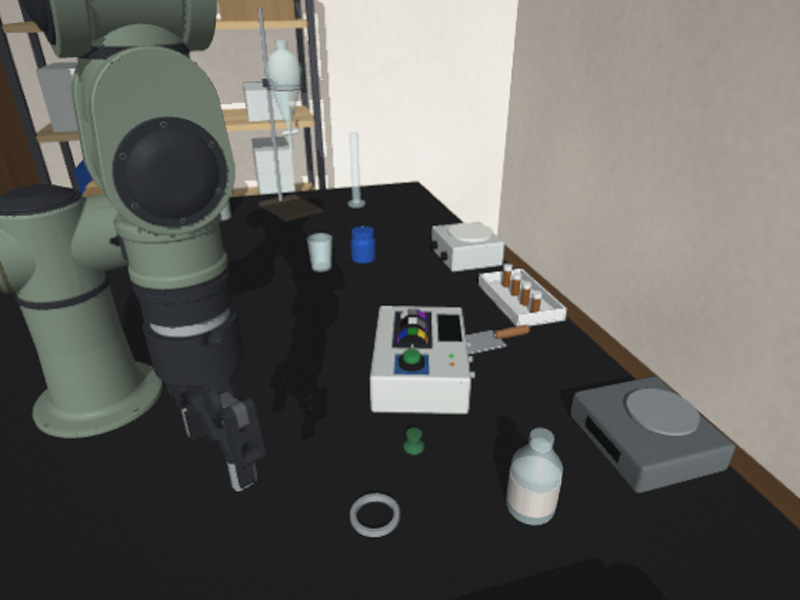

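The top picture shows the controller with corners near (400,243), (527,284), (498,374) and (367,328), with the wheels at about (405,300), (428,307) and (450,315), and the key at (491,329). I'll enlarge it to read the details.

```bash
python3 - <<'E'
import cv2
im=cv2.imread("raw_top.png")[160:270,245:385]
cv2.imwrite("pics/topcrop.png",cv2.resize(im,None,fx=5.5,fy=5.4,interpolation=cv2.INTER_CUBIC)[:594,:770])
E
```

```text
(no output)
```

View pics/topcrop.png

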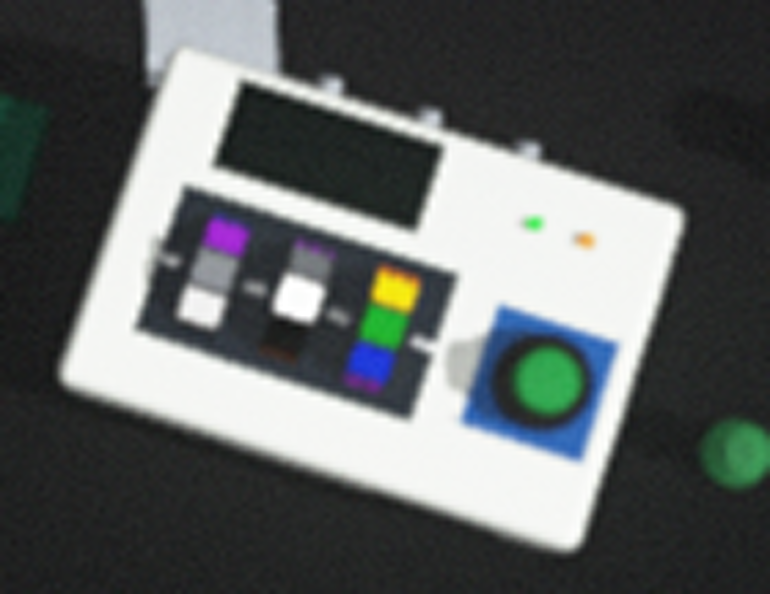

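The enlarged crop shows left wheel grey (8) at (212,272), middle white (9) at (298,298) and right green (5) at (384,327). The key top is at (548,381). So the moves are left −4, middle −2 and right −3, all drawn towards the robot.

```bash
cat > h.py <<'E'
import numpy as np, cv2
from workcell import r, eyes
from scipy.spatial.transform import Rotation as Ro
def bp(m,uv,z):
    f=210/np.tan(np.radians(m["vfov"]/2)); K=np.array([[f,0,m["cx"]],[0,f,m["cy"]],[0,0,1]])
    n=cv2.undistortPoints(np.array([[uv]],float),K,np.array(m["dist"]))[0,0]
    C=-m["R"].T@m["t"]; d=m["R"].T@np.array([n[0],n[1],1]); return (C+d*(z-C[2])/d[2])[:2]
E
python3 - <<'E'
from h import *
m=eyes.camera_model("top")
P={"TL":(178,47,85),"TR":(685,210,85),"BR":(577,551,85),"BL":(62,380,85),"key":(548,381,109),
"l1":(170,262,86),"l2":(255,287,86),"l3":(340,315,86),"l4":(425,345,86),
"pa":(187,187,85),"pb":(457,272,85),"pc":(413,418,85),"pd":(137,328,85)}
W={k:bp(m,(245+(u+.5)/5.5-.5,160+(v+.5)/5.4-.5),z) for k,(u,v,z) in P.items()}
for k,v in W.items(): print(k,v.round(1))
c=np.mean([W[k] for k in("TL","TR","BR","BL")],0)
yl=(W["TL"]-W["TR"])+(W["BL"]-W["BR"]); a=np.arctan2(-yl[0],yl[1])
print(c,a,np.linalg.norm(W["TL"]-W["TR"]),np.linalg.norm(W["TL"]-W["BL"]))
Rm=np.array([[np.cos(a),-np.sin(a)],[np.sin(a),np.cos(a)]])
for k,v in W.items(): print(k,(Rm.T@(v-c)).round(1))
ms=eyes.camera_model("side")
print("side key",bp(ms,((412+.5)*.7-.5,(355)*.7-.5),109), )
print(Ro.from_rotvec(r.get_state()["tcp_rot"]).as_matrix().round(3))
E
```

```text
TL [697.5  -7.8]
TR [ 622.6 -242.4]
BR [ 463.2 -191.3]
BL [539.8  43.3]
key [ 540.3 -174.4]
l1 [595.3  -5.3]
l2 [584.  -44.2]
l3 [571.4 -83.1]
l4 [ 557.8 -121.9]
pa [630.8 -12.7]
pb [ 592.1 -136.7]
pc [ 523.9 -116.6]
pd [564.3   9.4]
[580.76351869 -99.56226379] -0.31215474602625565 246.31205453711263 165.76171067152677
TL [ 82.9 123.2]
TR [  83.7 -123.1]
BR [ -83.7 -123.4]
BL [-82.9 123.3]
key [-15.6 -83.6]
l1 [-15.2  94.2]
l2 [-13.9  53.7]
l3 [-14.   12.8]
l4 [-15.  -28.3]
pa [20.9 98. ]
pb [ 22.3 -31.9]
pc [-48.9 -33.7]
pd [-49.1  98.7]
side key [ 540.44351954 -183.33470403]
[[ 0.893  0.449 -0.   ]
 [ 0.449 -0.893  0.001]
 [ 0.    -0.002 -1.   ]]
```

Fit: yaw −0.312, wheels at about (589,−26), (577,−64) and (565,−102), key at (541,−175). I'll move there with the fingers shutting, turning so the 22 mm pad width lies along controller x.

jog_arm([
  [[0.7, 0.92, 0, 0.3, 1], [0.7, 0.92, 0, 0.3, 1], [0.7, 0.92, 0, 0.3, 1]],
])

```text
time_s: 0.48
tcp_pos: [318.4, -396.2, 230.9]
tcp_rot: [-2.795, -1.43, -0.001]
wrist_force: [0.6, -0.4, -0.3]
opening: 0.379
grip_force: 0.0
```

jog_arm([
  [[0.7, 0.92, 0, 0.3, 1], [0.7, 0.92, 0, 0.3, 1], [0.7, 0.92, 0, 0.3, 1]],
])

```text
time_s: 0.85
tcp_pos: [388.4, -304.3, 231.0]
tcp_rot: [-2.384, -2.044, -0.001]
wrist_force: [-1.1, -0.2, 0.8]
opening: -0.003
grip_force: 0.0
```

jog_arm([
  [[0.7, 0.92, 0, 0.3, 1], [0.7, 0.92, 0, 0.3, 1], [0.7, 0.92, 0, 0.3, 1]],
])

```text
time_s: 1.23
tcp_pos: [458.4, -212.4, 230.9]
tcp_rot: [-1.841, -2.544, -0.001]
wrist_force: [0.4, -1.1, -0.2]
opening: 0.0
grip_force: 0.0
```

jog_arm([
  [[0.7, 0.92, 0, 0.3, 1], [0.7, 0.92, 0, 0.3, 1], [0.7, 0.92, 0, 0.3, 1]],
])

```text
time_s: 1.6
tcp_pos: [528.5, -120.5, 230.7]
tcp_rot: [-1.197, -2.904, -0.001]
wrist_force: [-0.1, -0.4, -0.0]
opening: -0.003
grip_force: 0.0
```

jog_arm([
  [[0.7, 0.92, -0.4, 0.3, 1], [0.7, 0.92, -0.4, 0.3, 1], [0.7, 0.92, -0.4, 0.3, 1], [0.7, 0.92, -0.4, 0.3, 1]],
])

```text
time_s: 2.1
tcp_pos: [596.7, -30.7, 190.3]
tcp_rot: [-0.499, -3.1, 0.0]
wrist_force: [-0.4, 0.1, 0.2]
opening: 0.001
grip_force: 0.0
```

```bash
python3 - <<'E'
from h import *
s=r.get_state(); print(s["time_s"],s["tcp_pos"],s["opening"],s["wrist_force"],s["qpos"]); print(Ro.from_rotvec(s["tcp_rot"]).as_matrix().round(3))
im=eyes.capture("wrist"); cv2.imwrite("pics/w1.png",im[:,:,::-1]); print(eyes.camera_model("wrist"))
E
```

```text
2.1 [596.66937225 -30.68446001 190.30265939] 0.00120298530689057 [-0.44264312  0.08264262  0.19221372] [-1.74821101e-01  4.43325960e-01 -1.24284861e-01  1.00507241e+00
 -1.21472537e-04  1.44677934e-01]
[[-0.949  0.314 -0.002]
 [ 0.314  0.949  0.   ]
 [ 0.002 -0.    -1.   ]]
{'vfov': 59.24253043213646, 'cx': 279.8645082385034, 'cy': 207.5449300970418, 'dist': array([-0.10290004,  0.        ,  0.        ,  0.        ,  0.        ]), 'R': array([[ 0.31620227,  0.94869098,  0.00124394],
       [ 0.90811396, -0.30305666,  0.28893892],
       [ 0.27449073, -0.0902335 , -0.95734673]]), 't': array([-160.43763181, -577.00501505,  173.79944527])}
```

View pics/w1.png

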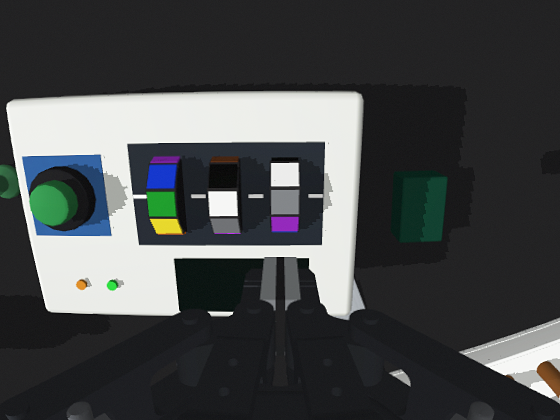

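The wrist view confirms digits 8 – 9 – 5. The white lines sit at (140,196), (198,196), (256,196) and (316,196), with the shut fingertips at (282,258). I'll back-project the lines to check the wheel positions.

```bash
python3 - <<'E'
from h import *
m=eyes.camera_model("wrist")
L=np.array([bp(m,(u,196),86) for u in(140,198,256,316)]); print(L.round(1))
d=L[3]-L[0]; print(L.mean(0), np.arctan2(-d[0],d[1]), np.linalg.norm(d)/3)
print("crest mids z~103", [bp(m,p,103).round(1) for p in((162,204),(224,204),(286,202))])
print("finger width", [bp(m,p,190).round(1) for p in((264,257),(300,257))])
E
```

```text
[[ 558.7 -120.9]
 [ 571.9  -81.7]
 [ 584.8  -43.3]
 [ 597.9   -3.9]]
[578.32895549 -62.44919305] -0.32302723501174585 41.140044267410545
crest mids z~103 [array([ 566.3, -101.3]), array([579.2, -62.4]), array([590.7, -23.7])]
finger width [array([586.7, -33.8]), array([591.5, -19.3])]
```

jog_arm([
  [[0.015, 0.033, -0.4, 0, 1], [0.015, 0.033, -0.8, 0, 1], [0.015, 0.033, -0.8, 0, 1]],
])

```text
time_s: 2.52
tcp_pos: [595.6, -28.5, 108.9]
tcp_rot: [-0.503, -3.095, -0.0]
wrist_force: [-0.1, 0.4, 0.8]
opening: -0.0
grip_force: 0.0
```

jog_arm([
  [[0, 0, -0.03, 0, 1], [0, 0, -0.03, 0, 1]],
])

```text
time_s: 2.78
tcp_pos: [599.8, -28.6, 110.1]
tcp_rot: [0.501, 3.098, -0.0]
wrist_force: [-0.7, -0.2, 1.2]
opening: 0.002
grip_force: 0.0
```

jog_arm([
  [[0, 0, -0.015, 0, 1], [0, 0, -0.015, 0, 1]],
])

```text
time_s: 3.02
tcp_pos: [598.9, -28.2, 107.4]
tcp_rot: [0.5, 3.101, -0.0]
wrist_force: [0.5, 0.1, 0.4]
opening: 0.0
grip_force: 0.0
```

jog_arm([
  [[0, 0, -0.015, 0, 1], [0, 0, -0.015, 0, 1], [0, 0, -0.015, 0, 1]],
])

```text
time_s: 3.4
tcp_pos: [598.5, -28.1, 105.2]
tcp_rot: [-0.5, -3.101, 0.0]
wrist_force: [0.1, 0.1, -0.2]
opening: 0.002
grip_force: 0.0
```

jog_arm([
  [[0, 0, -0.01, 0, 1], [0, 0, -0.01, 0, 1], [0, 0, -0.01, 0, 1]],
])

```text
time_s: 3.78
tcp_pos: [598.5, -28.1, 104.2]
tcp_rot: [-0.5, -3.101, 0.0]
wrist_force: [-0.2, -0.4, 0.2]
opening: 0.003
grip_force: 0.0
```

jog_arm([
  [[0, 0, -0.01, 0, 1], [0, 0, -0.01, 0, 1], [0, 0, -0.01, 0, 1]],
])

```text
time_s: 4.15
tcp_pos: [598.5, -28.1, 103.3]
tcp_rot: [-0.5, -3.102, 0.0]
wrist_force: [-1.2, -0.8, -0.1]
opening: 0.002
grip_force: 0.0
```

jog_arm([
  [[0, 0, -0.01, 0, 1], [0, 0, -0.01, 0, 1], [0, 0, -0.01, 0, 1]],
])

```text
time_s: 4.53
tcp_pos: [598.8, -28.2, 102.6]
tcp_rot: [0.5, 3.101, -0.0]
wrist_force: [-0.5, 0.8, 1.5]
opening: 0.001
grip_force: 1.2
```

jog_arm([
  [[0, 0, -0.01, 0, 1], [0, 0, -0.01, 0, 1], [0, 0, -0.01, 0, 1]],
])

```text
time_s: 4.9
tcp_pos: [599.1, -28.3, 101.9]
tcp_rot: [0.5, 3.1, -0.0]
wrist_force: [-0.6, 0.0, 4.9]
opening: 0.001
grip_force: 2.6
```

jog_arm([
  [[0, 0, -0.005, 0, 1], [0, 0, -0.005, 0, 1], [-0.024, 0.008, -0.005, 0, 1], [-0.048, 0.016, -0.005, 0, 1], [-0.071, 0.024, -0.005, 0, 1], [-0.095, 0.032, -0.005, 0, 1], [-0.095, 0.032, -0.005, 0, 1]],
])

```text
time_s: 5.78
tcp_pos: [590.1, -25.3, 101.8]
tcp_rot: [0.5, 3.099, -0.001]
wrist_force: [-0.1, -0.5, 6.8]
opening: -0.001
grip_force: 3.2
```

jog_arm([
  [[-0.024, 0.008, 0, 0, 1], [-0.048, 0.016, 0, 0, 1], [-0.071, 0.024, 0, 0, 1], [-0.095, 0.032, 0, 0, 1], [-0.095, 0.032, 0, 0, 1]],
])

```text
time_s: 6.4
tcp_pos: [580.0, -22.0, 101.6]
tcp_rot: [0.5, 3.1, -0.001]
wrist_force: [-0.0, -0.7, 5.9]
opening: 0.0
grip_force: 3.1
```

```bash
python3 - <<'E'
from h import *
im=eyes.capture("wrist"); cv2.imwrite("pics/w2.png",im[:,:,::-1])
E
```

```text
(no output)
```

View pics/w2.png

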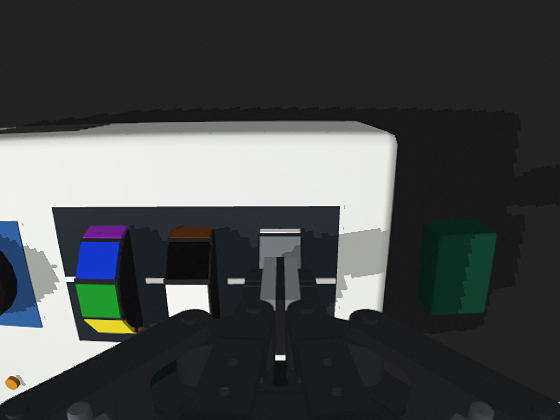

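The view shows the left wheel's grey facet now on the near side of the crest, so the stroke advanced it one digit (8→7). I'll repeat that stroke.

jog_arm([
  [[0, 0, 0.06, 0, 1], [0.093, -0.031, 0.06, 0, 1], [0.186, -0.062, 0.06, 0, 1], [0.186, -0.062, 0.03, 0, 1], [0.186, -0.062, 0.01, 0, 1], [0.186, -0.062, 0, 0, 1], [0.186, -0.062, 0, 0, 1], [0.14, -0.047, 0, 0, 1], [0.093, -0.031, 0, 0, 1], [0.047, -0.016, 0, 0, 1], [0, 0, 0, 0, 1], [0, 0, 0, 0, 1]],
])

```text
time_s: 7.95
tcp_pos: [579.7, -21.9, 101.6]
tcp_rot: [0.5, 3.1, -0.001]
wrist_force: [0.2, -0.9, 4.8]
opening: 0.003
grip_force: 2.8
```

jog_arm([
  [[0, 0, 0.06, 0, 1], [0.093, -0.031, 0.06, 0, 1], [0.186, -0.062, 0.06, 0, 1], [0.186, -0.062, 0.03, 0, 1], [0.186, -0.062, 0.01, 0, 1], [0.186, -0.062, 0, 0, 1], [0.186, -0.062, 0, 0, 1], [0.14, -0.047, 0, 0, 1], [0.093, -0.031, 0, 0, 1], [0.047, -0.016, 0, 0, 1], [0, 0, 0, 0, 1], [0, 0, 0, 0, 1]],
])

```text
time_s: 9.45
tcp_pos: [579.7, -21.9, 101.6]
tcp_rot: [0.5, 3.1, -0.001]
wrist_force: [-0.4, -0.7, 5.8]
opening: -0.001
grip_force: 2.8
```

```bash
python3 - <<'E'
from h import *
im=eyes.capture("wrist"); cv2.imwrite("pics/w3.png",im[:,:,::-1])
E
```

```text
(no output)
```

View pics/w3.png

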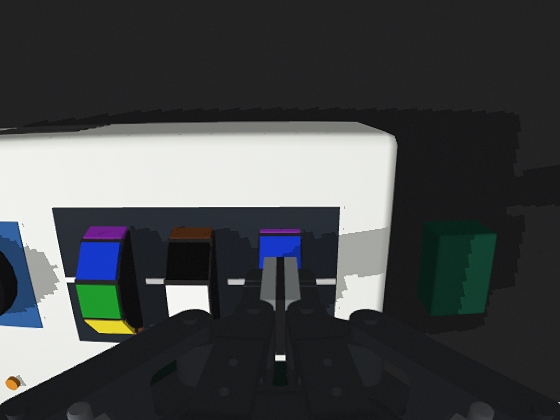

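Blue (6) now shows on the near side, so the left wheel is at 5. One more stroke, then lift and go over the middle wheel.

jog_arm([
  [[0, 0, 0.06, 0, 1], [0.093, -0.031, 0.06, 0, 1], [0.186, -0.062, 0.06, 0, 1], [0.186, -0.062, 0.03, 0, 1], [0.186, -0.062, 0.01, 0, 1], [0.186, -0.062, 0, 0, 1], [0.186, -0.062, 0, 0, 1], [0.14, -0.047, 0, 0, 1], [0.093, -0.031, 0, 0, 1], [0.047, -0.016, 0, 0, 1], [0, 0, 0, 0, 1], [0, 0, 0, 0, 1]],
])

```text
time_s: 11.0
tcp_pos: [579.7, -21.9, 101.6]
tcp_rot: [0.5, 3.1, -0.001]
wrist_force: [-0.1, -1.0, 5.4]
opening: -0.004
grip_force: 2.8
```

jog_arm([
  [[0, 0, 0.08, 0, 1], [0, 0, 0.15, 0, 1], [0.03, -0.22, 0.15, 0, 1], [0.06, -0.442, 0.15, 0, 1], [0.06, -0.442, 0.1, 0, 1], [0.06, -0.442, 0.07, 0, 1], [0.06, -0.442, 0.05, 0, 1], [0.06, -0.442, 0.05, 0, 1]],
])

```text
time_s: 12.0
tcp_pos: [585.4, -65.6, 105.7]
tcp_rot: [-0.499, -3.101, 0.0]
wrist_force: [0.4, 0.4, 0.6]
opening: -0.003
grip_force: 0.0
```

Not touching the middle wheel yet at z 105.7, so I'll step down.

jog_arm([
  [[0, 0, -0.012, 0, 1], [0, 0, -0.012, 0, 1]],
])

```text
time_s: 12.25
tcp_pos: [586.0, -65.7, 105.1]
tcp_rot: [0.499, 3.101, 0.0]
wrist_force: [-0.8, -0.6, 4.0]
opening: 0.0
grip_force: 2.0
```

jog_arm([
  [[0, 0, -0.01, 0, 1], [0, 0, -0.01, 0, 1]],
])

```text
time_s: 12.5
tcp_pos: [586.3, -65.9, 104.4]
tcp_rot: [0.499, 3.1, 0.0]
wrist_force: [-1.2, 0.5, 7.4]
opening: 0.005
grip_force: 3.3
```

jog_arm([
  [[-0.047, 0.016, 0, 0, 1], [-0.093, 0.031, 0, 0, 1], [-0.14, 0.047, 0, 0, 1], [-0.186, 0.062, 0, 0, 1], [-0.186, 0.062, 0, 0, 1]],
])

```text
time_s: 13.12
tcp_pos: [567.2, -59.6, 104.3]
tcp_rot: [0.499, 3.1, 0.0]
wrist_force: [-1.3, 0.1, 7.2]
opening: 0.002
grip_force: 3.1
```

jog_arm([
  [[0, 0, 0.06, 0, 1], [0.093, -0.031, 0.06, 0, 1], [0.186, -0.062, 0.06, 0, 1], [0.186, -0.062, 0.03, 0, 1], [0.186, -0.062, 0.01, 0, 1], [0.186, -0.062, 0, 0, 1], [0.186, -0.062, 0, 0, 1], [0.14, -0.047, 0, 0, 1], [0.093, -0.031, 0, 0, 1], [0.047, -0.016, 0, 0, 1], [0, 0, 0, 0, 1], [0, 0, 0, 0, 1]],
])

```text
time_s: 14.62
tcp_pos: [567.2, -59.9, 104.4]
tcp_rot: [0.5, 3.1, -0.001]
wrist_force: [-0.5, -1.2, 5.7]
opening: -0.001
grip_force: 2.8
```

jog_arm([
  [[0, 0, 0.08, 0, 1], [0, 0, 0.15, 0, 1], [0.03, -0.22, 0.12, 0, 1], [0.06, -0.442, 0.08, 0, 1], [0.06, -0.442, 0.05, 0, 1], [0.06, -0.442, 0.035, 0, 1], [0.06, -0.442, 0.03, 0, 1], [0.06, -0.442, 0.03, 0, 1]],
])

```text
time_s: 15.62
tcp_pos: [573.0, -103.5, 106.7]
tcp_rot: [0.499, 3.102, 0.0]
wrist_force: [0.7, -0.2, 0.7]
opening: -0.002
grip_force: 0.4
```

```bash
python3 - <<'E'
from h import *
im=eyes.capture("wrist"); cv2.imwrite("pics/w4.png",im[:,:,::-1])
E
```

```text
(no output)
```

View pics/w4.png

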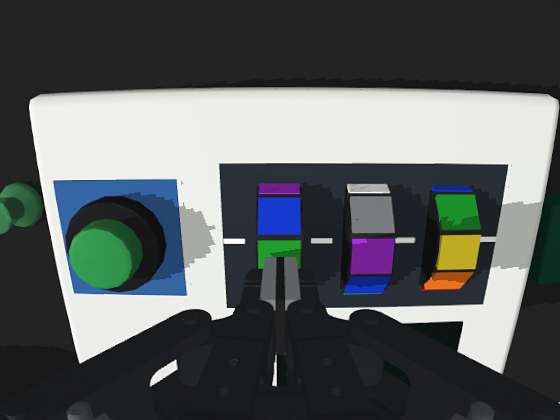

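The left wheel shows yellow at (458,251) and the middle violet at (371,256), both right. The right wheel, still green, lies under the fingertips and is just touched.

jog_arm([
  [[0, 0, -0.01, 0, 1], [0, 0, -0.01, 0, 1]],
])

```text
time_s: 15.92
tcp_pos: [573.4, -103.7, 106.0]
tcp_rot: [0.499, 3.101, 0.0]
wrist_force: [-0.4, 0.2, 4.0]
opening: 0.003
grip_force: 2.2
```

jog_arm([
  [[0, 0, -0.008, 0, 1], [0, 0, -0.008, 0, 1]],
])

```text
time_s: 16.18
tcp_pos: [573.6, -103.8, 105.5]
tcp_rot: [0.499, 3.1, 0.001]
wrist_force: [0.3, 0.7, 6.3]
opening: 0.001
grip_force: 3.3
```

jog_arm([
  [[-0.047, 0.016, 0, 0, 1], [-0.093, 0.031, 0, 0, 1], [-0.14, 0.047, 0, 0, 1], [-0.186, 0.062, 0, 0, 1], [-0.186, 0.062, 0, 0, 1]],
])

```text
time_s: 16.8
tcp_pos: [554.5, -97.5, 105.4]
tcp_rot: [0.499, 3.101, 0.0]
wrist_force: [-0.4, -0.4, 5.5]
opening: 0.0
grip_force: 3.0
```

jog_arm([
  [[0, 0, 0.06, 0, 1], [0.093, -0.031, 0.06, 0, 1], [0.186, -0.062, 0.06, 0, 1], [0.186, -0.062, 0.03, 0, 1], [0.186, -0.062, 0.01, 0, 1], [0.186, -0.062, 0, 0, 1], [0.186, -0.062, 0, 0, 1], [0.14, -0.047, 0, 0, 1], [0.093, -0.031, 0, 0, 1], [0.047, -0.016, 0, 0, 1], [0, 0, 0, 0, 1], [0, 0, 0, 0, 1]],
])

```text
time_s: 18.3
tcp_pos: [554.5, -97.9, 105.5]
tcp_rot: [0.5, 3.1, -0.001]
wrist_force: [-0.0, -0.6, 5.1]
opening: -0.0
grip_force: 2.6
```

jog_arm([
  [[0, 0, 0.06, 0, 1], [0.093, -0.031, 0.06, 0, 1], [0.186, -0.062, 0.06, 0, 1], [0.186, -0.062, 0.03, 0, 1], [0.186, -0.062, 0.01, 0, 1], [0.186, -0.062, 0, 0, 1], [0.186, -0.062, 0, 0, 1], [0.14, -0.047, 0, 0, 1], [0.093, -0.031, 0, 0, 1], [0.047, -0.016, 0, 0, 1], [0, 0, 0, 0, 1], [0, 0, 0, 0, 1]],
])

```text
time_s: 19.8
tcp_pos: [554.5, -97.9, 105.5]
tcp_rot: [0.5, 3.1, -0.001]
wrist_force: [-0.0, -0.0, 5.8]
opening: -0.001
grip_force: 2.6
```

jog_arm([
  [[0, 0, 0.1, 0, 1], [0, 0, 0.2, 0, 1], [-0.07, -0.38, 0.2, 0, 1], [-0.14, -0.76, 0.2, 0, 1], [-0.14, -0.76, 0.2, 0, 1], [-0.14, -0.76, 0.2, 0, 1]],
])

```text
time_s: 20.55
tcp_pos: [540.2, -173.5, 124.9]
tcp_rot: [-0.5, -3.101, -0.001]
wrist_force: [1.1, 0.8, -0.1]
opening: -0.0
grip_force: 0.0
```

```bash
python3 - <<'E'
from h import *
im=eyes.capture("wrist"); cv2.imwrite("pics/w5.png",im[:,:,::-1])
E
```

```text
(no output)
```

View pics/w5.png

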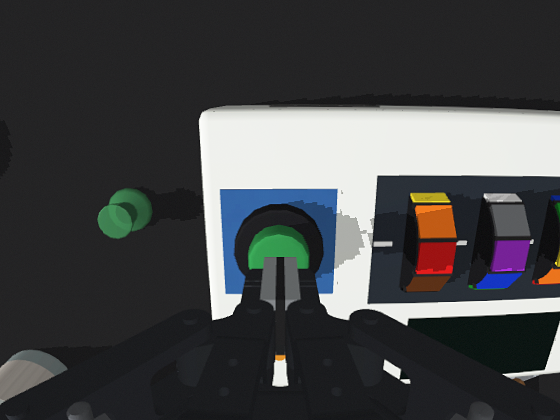

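The view shows red at the right wheel's crest (433,257) and violet at the middle's (511,250), with the fingertips centred over the key at (280,250). Time to press the key.

jog_arm([
  [[0, 0, -0.08, 0, 1], [0, 0, -0.14, 0, 1], [0, 0, -0.16, 0, 1], [0, 0, -0.18, 0, 1], [0, 0, -0.2, 0, 1], [0, 0, -0.215, 0, 1], [0, 0, -0.215, 0, 1], [0, 0, -0.215, 0, 1]],
])

```text
time_s: 21.6
tcp_pos: [540.4, -173.7, 103.5]
tcp_rot: [0.5, 3.101, 0.0]
wrist_force: [-0.3, 3.5, 4.7]
opening: -0.002
grip_force: 2.3
```

jog_arm([
  [[0, 0, -0.008, 0, 1], [0, 0, -0.008, 0, 1], [0, 0, -0.008, 0, 1]],
])

```text
time_s: 21.98
tcp_pos: [540.5, -173.8, 102.6]
tcp_rot: [0.5, 3.101, 0.0]
wrist_force: [-1.0, 3.6, 5.3]
opening: -0.001
grip_force: 2.5
```

jog_arm([
  [[0, 0, 0.05, 0, 1], [0, 0, 0.2, 0, 1], [0, 0, 0.6, 0, 1], [0, 0, 1, 0, 1], [0, 0, 1, 0, 1], [0, 0, 1, 0, 1], [0, 0, 1, 0, 1]],
])

```text
time_s: 22.85
tcp_pos: [539.5, -173.6, 201.4]
tcp_rot: [-0.5, -3.099, -0.0]
wrist_force: [-0.1, -0.6, -0.4]
opening: -0.0
grip_force: 0.0
```

```bash
python3 - <<'E'
from h import *
im=eyes.capture("wrist"); cv2.imwrite("pics/w6.png",im[:,:,::-1])
E
```

```text
(no output)
```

View pics/w6.png

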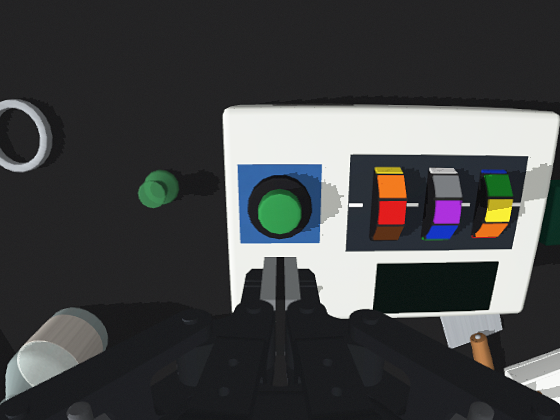

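The view shows yellow (497,210), violet (447,212) and red (391,211) by the white lines, and the key up at (280,212), so I'll hand it in.

```bash
python3 -c "
from workcell import r
print(r.close_job())"
```

```text
the job is handed in; nothing more can be done
None
```

The wheels stand at 4 - 7 - 2; I pressed the enter key about 6 of its 8 mm and it came back up, and I handed the job in at about 23 s (no verdict was returned).

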